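# Clip the chemical-store key back onto its anchor staple

## Task

Put the chemical-store key with the red fob back on its anchor: push its snap hook against the front leg of the steel staple (the leg nearer the robot) so that the leg presses the sprung gate inward, goes in, and the gate snaps shut behind it. Keep hold and draw the key gently back until the leg bears on the closed gate with about 5 N (never over 10 N), to prove that it is caught, then let go and leave it lying flat on the plate, still clipped. Feel your way, do not ram or wrench the hook on the staple (stay well under 15 N), and leave the blue key and everything else on the bench where it is.

Things in the scene. Friction and masses are not known exactly. Their poses are not given: they have to be found in the camera images.
- key_red_grip (a point): Centre of the red plastic fob of the key, 13 mm above the key's underside. The fob is a block 40 (x) by 24 (y) by 26 mm high, gripped across y. Axes: x runs level from the fob towards the snap hook, y level to the left of x, z up. The key is one rigid piece, about 0.12 kg, lying flat; a brass key 4 mm thick sticks out behind the fob to x = -71 mm.
- key_red: The whole red key; origin on its underside below the fob's centre, same axes. Snap hook in front: a square C of 9 mm steel rod lying at underside level, open to +x. Closed end across at x = 32.5 mm (inner face 37); two arms along x at y = +15.5 and -15.5 (22 mm clear between) end at x = 70. A brass-coloured sprung gate closes the mouth between the arm ends.
- mouth (a point): Middle of the hook's mouth, on the line of the shut gate: 65.5 mm ahead of the fob's centre, 4.5 mm above the key's underside, axes as the key. A leg drawn back against the inside of the shut gate has its axis 7 mm behind this line (at x = -7 mm here).
- hook_end (a point): Where the axis of the 10 mm leg lies when it touches the hook's closed end: 23.5 mm behind mouth, 42 mm ahead of the fob's centre. The gate lets a leg past its tip only near here: about 6 mm before it if the leg runs at y = -4 mm (the side without pivot: best), 3 to 5 mm before it at y = 0; nearer the pivot it tends to jam. Then the gate snaps shut behind the leg.
- gate (a joint): Opening angle of the red key's gate: 0 shut, opens only inward (tip swings back towards the fob), stop at 1.25 rad. A spring shuts it: pushing it open with the leg takes about 3 N at first and 3 to 6 N further on (leg at y = -4 mm; more nearer the pivot); it falls off just before the leg gets past.
- gate_bar: The gate, a brass-coloured 4.5 mm rod, 23 mm from pivot to tip. Its origin is the upright pivot, at x = 65.5, y = +13.5 mm from the fob's centre; shut, it runs along -y to y = -9.5.
- anchor: Grey steel plate fixed to the bench, 6 mm thick, x -135 to +75 and y -55 to +55 mm from its origin, which lies on the bench under the nominal front leg; x along the plate, away from the robot, z up. It carries the steel staple: an inverted U of 10 mm rod in the x-z plane, rear leg 50 mm behind the front leg (+x), top 56 mm above the bench. It does not yield.
- bolt_rail: The black slot in the plate, with the staple bolted in it (both its legs and its top bar belong to it); its origin and axes are those of the plate, not of the staple.
- eye (a point): Nominal axis of the staple's front leg, 4.5 mm above the plate's top face; axes as the plate. The staple is bolted in a slot, anywhere within 6 mm either way along x: its true x is NOT measured and must be seen or felt; its y is exact. The hook goes round this leg from the -x side, held level just above the plate.
- key_blue_grip (a point): Centre of the fob of another key, of the same shape as the red one but with a blue fob and a steel-coloured gate that does not move. Leave it alone.
- jar_a: White jar with black lid, 84 mm wide, 115 high; bystander.
- jar_b: White jar with black lid, same size; bystander.
- bottle: White bottle with blue cap, 68 mm wide, 160 high; bystander.
- beaker: Glass beaker, 70 mm wide, 85 high; bystander.
- dish: White ceramic dish, 90 mm wide, 30 high; bystander.
- scoop: Steel weighing spoon, 160 mm long, lying flat; bystander.
- cap: Loose blue screw cap, 48 mm wide, 16 high; bystander.

How it is judged:
On the way, in this order (a step that is already met when the one before it is completed fails the run):
1. the staple's leg presses the gate inward (more than 0.4 rad) (value of joint gate above 0.4 rad and contact force between gate_bar and bolt_rail above 0.5 N), for 0.05 s.
2. the leg is inside the hook and the gate has snapped shut behind it (x of eye in the frame of key_red_grip between 0.034 and 0.0655 m and y of eye in the frame of key_red_grip between -0.014 and 0.014 m and value of joint gate below 0.08 rad and height (world z) of key_red_grip below 0.04 m), for 0.1 s.
3. tug: drawn back until the leg bears on the shut gate with over 2 N, still caught (all of step 2 and contact force between gate_bar and bolt_rail above 2 N), for 0.15 s.
At the end, for the whole second after the job is handed in: The red key lies flat (within 0.12 rad) and at rest on the plate, released, its hook round the staple's front leg (nominal leg axis 34 to 65.5 mm ahead of the fob's centre and within 14 mm sideways, fob centre under 40 mm high) and its gate shut (under 0.08 rad) (all of step 2 and angle between key_red_grip's own z axis and vertical below 0.12 rad and linear speed of key_red below 0.02 m/s and contact force between the fingers and key_red below 0.05 N); the robot touches nothing.
It fails at once if the red key's hook is forced on the staple with more than 18 N (contact force between key_red and bolt_rail above 18 N).
It fails at once if the shut gate is tugged against the leg with more than 10 N (x of eye in the frame of key_red_grip between 0.034 and 0.0655 m and y of eye in the frame of key_red_grip between -0.014 and 0.014 m and value of joint gate below 0.08 rad and height (world z) of key_red_grip below 0.04 m and contact force between gate_bar and bolt_rail above 10 N).
It fails at once if the blue key or another bystander is moved by more than 15 mm (distance of any of key_blue_grip, jar_a, jar_b, bottle, beaker, dish, scoop, cap from where it was at the start of the episode above 0.015 m).
It also fails if it takes over 67 s, if anything falls off the work surface, if the arm or the gripper's body presses on something with over 40 N, if the wrist force passes 120 N, or if a joint passes its speed limit or range.

## Robot

A 6-joint arm with a two-finger parallel gripper is mounted at the origin on the work surface. World frame = base frame: x ahead of the robot, y to its left, z up, the work surface at z = 0. Lengths are in m, angles in rad, forces in N, time in s.
With the tool pointing down it reaches from about 0.35 to 1 m from the base axis. Payload 7.1 kg.
Tool frame: the origin (TCP) lies on the centre line of the jaws, within the pads' length; the fingertips stand 11 mm ahead of it and the grasp point (between the pads) lies 8 mm behind it; z points along the fingers, y is the direction in which the jaws open and shut (so a half turn about z gives the same grasp; the last joint's range is limited). The gripper opens to 85 mm and grips with 20 to 120 N. Pads are 22 mm wide; open, the fingers measure 114 mm over their backs; the gripper's body (76 mm by 85 mm) begins 54 mm behind the grasp point. The pads swing forward as they close: fully open they stand 13 mm farther back than shut.
Start: joints at [1.288, 0.423, 1.63, -0, 1.089, -0.019], TCP at [0.163, 0.603, 0.242] pointing down, gripper open.
Joint ranges: [-3, 3], [-0.9, 2.11], [0.09, 2.58], [-1.31, 4.45], [0.11, 2.69], [-2.54, 2.54]. Speed limits (rad/s): [2.39, 2.39, 3.01, 3.14, 3.14, 3.14].

## Interface

Orientations are given as a 3x3 rotation matrix whose columns are the frame's x, y, z axes.
In Python, from rig import ctrl gives the robot as it stands.
- The arm moves only by the tool drive_tool, never from a script. Its argument "commands" is a list of rows, each an object with "hand": the opening, from 0 (shut) to 1 (fully open); "linear": the shift along the tool's x, y, z in cm, a list of three; "rotation": the turn, a rotation vector about the tool's x, y, z in rad, a list of three. A call has 1 to 12 rows; each row shifts and turns the commanded pose from where the row before left it, along the tool's axes as they then stand; what a row does not reach is not made up. A row lasts 1/10 s, in which the tool goes at most 50 mm and 8.59 degrees, less where a joint would pass 70% of its speed; a pose out of reach is approached as far as the arm can. A call with a gripper value outside its range is refused whole. The fingers move at their own pace and stop on an object; the grip force is fixed at half the most. Time passes only in rows, so rows that do not move let the fingers close. It gives the time, the measured TCP pose, the force and the opening at its end, in the units of the state.
- ctrl.get_obs(): the state, without advancing time (a new reading comes with each control period).
- ctrl.read_camera(name): name is "scene" or "top" or "wrist"; returns a dict with "img" (420x560x3 uint8, red, green, blue), "K" (3x3 intrinsics, pixels), "position" and "rotation" of the camera in the world; the wrist camera has in their place "T_tool_cam" (4x4, takes a point from camera to tool coordinates, whose origin is the TCP and whose axes are the flange's). Camera axes: x right, y down, z forward; pixel columns grow to the right and rows downward; lengths in m; the calibration is good to about 2 mm. A picture is of the moment at which its call begins: read the wrist's pose just before it. There is no depth.
- ctrl.job_done(): hands the job in, once; it reports no verdict.
Trained networks look in a picture, given as the dict that the camera call returned (one of the last four; its "shot" number tells which), for a name from the list of things; names that differ only in an ending like _2 or _b are one class to them, and where a whole thing is asked for, a point or a joint stands for the part that bears it (a point fixed in the world has none). Each returns a list of dicts, best first, with "p" (0 to 1); they miss things now and then, are a little off and sometimes report something else, mostly with a low value. They report only what shows in the picture. A call takes as long as a camera call.
- ctrl.look_for(picture, label): "box" ([left, top, right, bottom] in pixels, round what is visible of it).
The state is a dict: "clock": time; "joint_pos": joint angles; "qvel": joint speeds; "effort": joint torques, N m; "position": TCP position; "tool_rot": TCP orientation; "force": force on the tool from outside, world axes, zero at the start; "ft_torque": the same for the moment, N m; "grip_width": finger opening in m.
Only numpy, scipy, OpenCV 4.12 (cv2) and the standard library are available. Lean on these libraries where they do the work, as an engineer would, in place of code of your own. Each camera call takes 0.05 s, during which the arm holds its last target.

## Working session

There is one attempt and no reset: what is moved stays moved. The work goes in short steps, Python scripts to look and compute and a tool call to move; the robot and the scene stay as the last step left them, time stands still between calls to the robot, and variables do not carry over. Pictures are saved under pics/ and viewed, and the job is handed in when it is done.

Besides the shell and the picture viewer there is one more tool, called after "Request:" as name(argument=value, ...) on one line, values as JSON. drive_tool: Moves the arm, as the interface text tells. Its arguments: {"type":"object","properties":{"commands":{"type":"array"}},"required":["commands"]}

```bash
ls; mkdir -p pics; cat > h.py <<'E'
import numpy as np, cv2
from rig import ctrl
def snap(name,fn):
    o=ctrl.get_obs(); p=ctrl.read_camera(name)
    cv2.imwrite('pics/'+fn,p['img'][:,:,::-1].copy()); return o,p
def cam(o,p):
    if 'T_tool_cam' in p:
        T=np.array(p['T_tool_cam']); R=np.array(o['tool_rot']); 
        return R@T[:3,:3], R@T[:3,3]+np.array(o['position'])
    return np.array(p['rotation']),np.array(p['position'])
def ray(o,p,uv,z):
    R,c=cam(o,p); d=R@np.linalg.inv(p['K'])@np.array([uv[0],uv[1],1.]); return c+d*(z-c[2])/d[2]
def proj(o,p,X):
    R,c=cam(o,p); q=np.array(p['K'])@(R.T@(np.array(X)-c)); return q[:2]/q[2]
E
python3 - <<'E'
from h import *
np.set_printoptions(precision=4,suppress=True)
o,p=snap('top','top1.png')
print(o['clock'],o['force'],o['grip_width'],o['tool_rot'])
print(p['position'],p['rotation'],p['K'])
for l in ['key_red_grip','key_red','gate_bar','anchor','bolt_rail','key_blue_grip']:
    for d in ctrl.look_for(p,l)[:3]:
        b=d['box']; print(l,np.round(b,1),round(d['p'],2),ray(o,p,[(b[0]+b[2])/2,(b[1]+b[3])/2],0.02))
o,p=snap('scene','scene1.png')
E
```

```text
pics
0.0 [-1.0217 -0.3978 -0.4053] 0.08533363336862146 [[-0.9654  0.2607 -0.0004]
 [ 0.2607  0.9654 -0.0015]
 [ 0.     -0.0016 -1.    ]]
[ 0.3941 -0.0229  1.0082] [[-0.0213 -0.9815  0.1901]
 [-0.9997  0.0188 -0.015 ]
 [ 0.0112 -0.1903 -0.9817]] [[383.8782   0.     281.4525]
 [  0.     383.8782 214.3871]
 [  0.       0.       1.    ]]
key_red_grip [357.4 219.8 372.1 272.3] 0.93 [ 0.4979 -0.2518  0.02  ]
key_red_grip [117.7 264.6 139.8 283.7] 0.21 [0.4386 0.3522 0.02  ]
key_red [357.7 219.7 369.9 270.1] 0.8 [ 0.5009 -0.2495  0.02  ]
bolt_rail [213.8 181.  221.2 210.5] 0.67 [0.6389 0.1298 0.02  ]
bolt_rail [119.2 265.3 137.7 281.5] 0.27 [0.4405 0.353  0.02  ]
key_blue_grip [297.9 229.  323.4 281. ] 0.84 [ 0.4777 -0.1109  0.02  ]
```

View pics/top1.png

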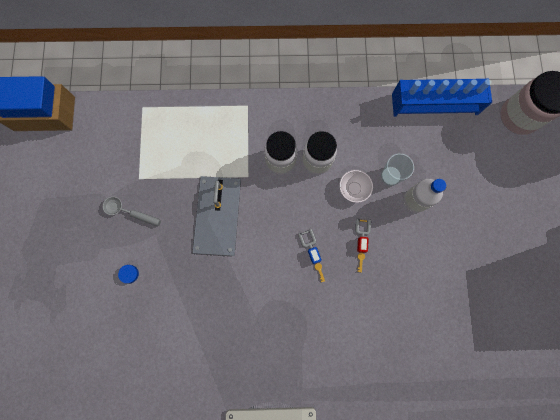

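View pics/scene1.png

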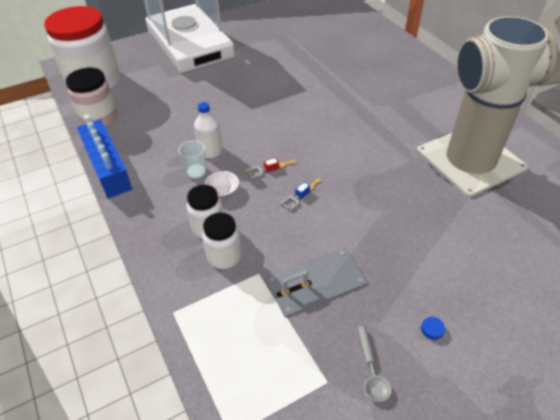

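The top view shows the red key with its fob at about (363,244) and hook up at (363,226). The plate spans about (195–240, 177–255), with the staple at (218,195). I'll zoom in on both.

```bash
python3 - <<'E'
import cv2,numpy as np
i=cv2.imread('pics/top1.png')
a=cv2.resize(i[170:262,185:250],None,fx=6,fy=6,interpolation=cv2.INTER_CUBIC)
b=cv2.resize(i[210:280,345:382],None,fx=6,fy=6,interpolation=cv2.INTER_CUBIC)
H=max(a.shape[0],b.shape[0]);c=np.zeros((H,a.shape[1]+b.shape[1],3),np.uint8);c[:a.shape[0],:a.shape[1]]=a;c[:b.shape[0],a.shape[1]:]=b
cv2.imwrite('pics/z1.png',c);print(c.shape)
E
```

```text
(552, 612, 3)
```

View pics/z1.png

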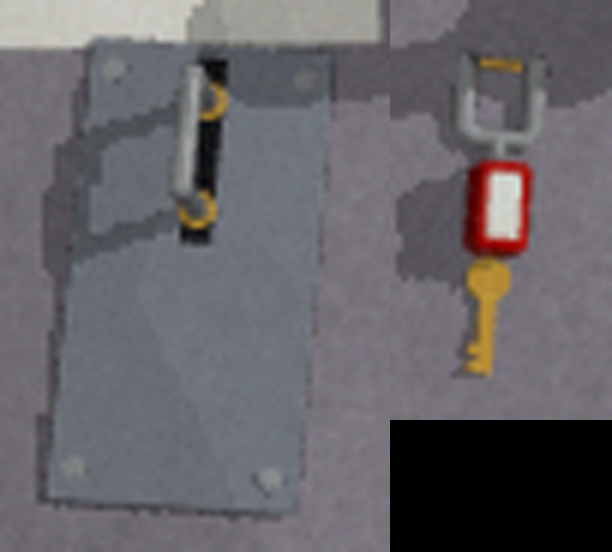

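```bash
python3 - <<'E'
from h import *
np.set_printoptions(precision=4,suppress=True)
o,p=snap('top','top2.png')
z=lambda u,v,zz:ray(o,p,(185+(u-.0)/6-.4,170+v/6-.4),zz)
k=lambda u,v,zz:ray(o,p,(345+(u-390)/6-.4,210+v/6-.4),zz)
C=[z(90,42,.006),z(332,55,.006),z(48,497,.006),z(296,514,.006)]
for c in C: print('corner',c)
tl,tr,bl,br=C
ax=(tl+tr-bl-br)[:2]; print('plate yaw',np.arctan2(ax[1],ax[0]), 'len',np.linalg.norm(ax)/2, 'w',np.linalg.norm((tl-tr)))
ly=(tl+bl-tr-br)[:2]; print('yaw2',np.arctan2(-ly[0],ly[1]))
ctr=sum(C)/4; u=ax/np.linalg.norm(ax); print('origin',ctr[:2]+0.030*u)
print('staple top ends',z(198,68,.056),z(184,192,.056))
print('fob',k(500,208,.026)); print('tail',k(480,373,.006),'gate',k(500,65,.0045))
d=k(500,65,.0045)-k(487,330,.006);print('yaw red',np.arctan2(d[1],d[0]))
T=ctrl.read_camera('wrist'); print(T['T_tool_cam'],T['K']); print(ctrl.get_obs()['position'])
E
```

```text
corner [0.6965 0.1808 0.006 ]
corner [0.6885 0.0719 0.006 ]
corner [0.4918 0.1951 0.006 ]
corner [0.4822 0.0877 0.006 ]
plate yaw -0.0728790413866463 len 0.20603154134081114 w 0.10923129290114558
yaw2 -0.08117541583704016
origin [0.6197 0.1317]
staple top ends [0.669  0.1244 0.056 ] [0.6148 0.1298 0.056 ]
fob [ 0.502 -0.246  0.026]
tail [ 0.4329 -0.2375  0.006 ] gate [ 0.5679 -0.2548  0.0045]
yaw red -0.11272294846394285
[[ 0.0001 -0.9569 -0.2904  0.0726]
 [ 1.      0.0003 -0.0007  0.0002]
 [ 0.0007 -0.2904  0.9569 -0.132 ]
 [ 0.      0.      0.      1.    ]] [[310.6829   0.     280.6504]
 [  0.     310.6829 209.2336]
 [  0.       0.       1.    ]]
[0.163  0.6034 0.2423]
```

```bash
cat >> h.py <<'E'
from scipy.spatial.transform import Rotation as Ro
def plan(target,yaw_y,n,level=True,flip=False):
    """rows from current pose to target (pos), tool y yaw = yaw_y, over n rows; prints"""
    o=ctrl.get_obs(); p0=np.array(o['position']); R0=np.array(o['tool_rot'])
    y=np.array([np.cos(yaw_y),np.sin(yaw_y),0]); z=np.array([0,0,-1.]); x=np.cross(y,z)
    R1=np.column_stack([x,y,z]); rv=Ro.from_matrix(R0.T@R1).as_rotvec()
    if flip and rv[2]<0: rv=-rv/np.linalg.norm(rv)*(2*np.pi-np.linalg.norm(rv))
    R=R0; d=(np.array(target)-p0)/n
    dR=Ro.from_rotvec(rv/n).as_matrix()
    print('rot/row',rv/n)
    for i in range(n):
        print(i,np.round(R.T@d*100,2).tolist()); R=R@dR
E
python3 - <<'E'
from h import *
plan([.502,-.246,.16],1.458-np.pi,21,flip=True)
E
```

```text
rot/row [-4.61395449e-07  3.84017307e-06  1.42408603e-01]
0 [-2.61, -3.48, 0.39]
1 [-3.08, -3.08, 0.39]
2 [-3.49, -2.61, 0.39]
3 [-3.82, -2.09, 0.39]
4 [-4.08, -1.52, 0.39]
5 [-4.25, -0.93, 0.39]
6 [-4.34, -0.32, 0.39]
7 [-4.34, 0.3, 0.39]
8 [-4.26, 0.92, 0.39]
9 [-4.08, 1.51, 0.39]
10 [-3.83, 2.08, 0.39]
11 [-3.49, 2.6, 0.39]
12 [-3.09, 3.07, 0.39]
13 [-2.62, 3.48, 0.39]
14 [-2.1, 3.81, 0.39]
15 [-1.54, 4.07, 0.39]
16 [-0.95, 4.25, 0.39]
17 [-0.34, 4.34, 0.39]
18 [0.28, 4.35, 0.39]
19 [0.9, 4.26, 0.39]
20 [1.49, 4.09, 0.39]
```

Request:
drive_tool(commands=[{"hand": 1, "linear": [-2.6, -3.5, 0.2], "rotation": [0, 0, 0.142]}, {"hand": 1, "linear": [-3.1, -3.1, 0.2], "rotation": [0, 0, 0.142]}, {"hand": 1, "linear": [-3.5, -2.6, 0.2], "rotation": [0, 0, 0.142]}, {"hand": 1, "linear": [-3.8, -2.1, 0.2], "rotation": [0, 0, 0.142]}, {"hand": 1, "linear": [-4.1, -1.5, 0.2], "rotation": [0, 0, 0.142]}, {"hand": 1, "linear": [-4.25, -0.9, 0.2], "rotation": [0, 0, 0.142]}, {"hand": 1, "linear": [-4.3, -0.3, 0.2], "rotation": [0, 0, 0.142]}, {"hand": 1, "linear": [-4.3, 0.3, 0.2], "rotation": [0, 0, 0.142]}, {"hand": 1, "linear": [-4.25, 0.9, 0.2], "rotation": [0, 0, 0.142]}, {"hand": 1, "linear": [-4.1, 1.5, 0.2], "rotation": [0, 0, 0.142]}, {"hand": 1, "linear": [-3.8, 2.1, 0.2], "rotation": [0, 0, 0.142]}, {"hand": 1, "linear": [-3.5, 2.6, 0.2], "rotation": [0, 0, 0.142]}])

```text
clock: 1.7
position: [0.3585, 0.1177, 0.2187]
tool_rot: [[0.392, 0.92, 0.001], [0.92, -0.392, 0.0], [0.001, 0.001, -1.0]]
force: [0.9, 0.8, -0.1]
grip_width: 0.0853
```

```bash
python3 - <<'E'
from h import *
plan([.502,-.246,.14],1.458-np.pi,11)
E
```

```text
rot/row [ 2.85774627e-05 -1.22188276e-04  1.16456425e-01]
0 [-2.53, 2.5, 0.72]
1 [-2.22, 2.77, 0.72]
2 [-1.89, 3.01, 0.72]
3 [-1.52, 3.21, 0.72]
4 [-1.14, 3.37, 0.72]
5 [-0.74, 3.48, 0.72]
6 [-0.33, 3.54, 0.72]
7 [0.08, 3.55, 0.72]
8 [0.49, 3.52, 0.72]
9 [0.9, 3.44, 0.72]
10 [1.29, 3.31, 0.72]
```

Request:
drive_tool(commands=[{"hand": 1, "linear": [-2.53, 2.5, 0.72], "rotation": [0, 0, 0.1165]}, {"hand": 1, "linear": [-2.22, 2.77, 0.72], "rotation": [0, 0, 0.1165]}, {"hand": 1, "linear": [-1.89, 3.01, 0.72], "rotation": [0, 0, 0.1165]}, {"hand": 1, "linear": [-1.52, 3.21, 0.72], "rotation": [0, 0, 0.1165]}, {"hand": 1, "linear": [-1.14, 3.37, 0.72], "rotation": [0, 0, 0.1165]}, {"hand": 1, "linear": [-0.74, 3.48, 0.72], "rotation": [0, 0, 0.1165]}, {"hand": 1, "linear": [-0.33, 3.54, 0.72], "rotation": [0, 0, 0.1165]}, {"hand": 1, "linear": [0.08, 3.55, 0.72], "rotation": [0, 0, 0.1165]}, {"hand": 1, "linear": [0.49, 3.52, 0.72], "rotation": [0, 0, 0.1165]}, {"hand": 1, "linear": [0.9, 3.44, 0.72], "rotation": [0, 0, 0.1165]}, {"hand": 1, "linear": [1.29, 3.31, 0.72], "rotation": [0, 0, 0.1165]}, {"hand": 1, "linear": [0, 0, 0], "rotation": [0, 0, 0]}])

```text
clock: 2.9
position: [0.5051, -0.2472, 0.1387]
tool_rot: [[0.994, -0.113, 0.002], [-0.113, -0.994, -0.001], [0.002, 0.001, -1.0]]
force: [0.7, 0.3, 0.3]
grip_width: 0.0853
```

```bash
python3 - <<'E'
from h import *
o,p=snap('wrist','w1.png')
print(o['position'],o['tool_rot'],o['force'])
for l in ['key_red_grip','key_red','gate_bar']:
    for d in ctrl.look_for(p,l)[:2]:
        b=d['box']; print(l,np.round(b,1),round(d['p'],2),ray(o,p,[(b[0]+b[2])/2,(b[1]+b[3])/2],0.02))
E
```

```text
[ 0.50505231 -0.24722203  0.13867455] [[ 0.99360837 -0.11286616  0.00190823]
 [-0.11286344 -0.99360942 -0.00147432]
 [ 0.00206244  0.00124952 -0.99999709]] [0.7049178  0.29966232 0.31647438]
key_red [256.8 123.1 304.5 278.4] 0.98 [ 0.512028  -0.2483388  0.02     ]
key_red [261.3 128.5 294.6 132.9] 0.21 [ 0.5687335  -0.25264531  0.02      ]
```

View pics/w1.png

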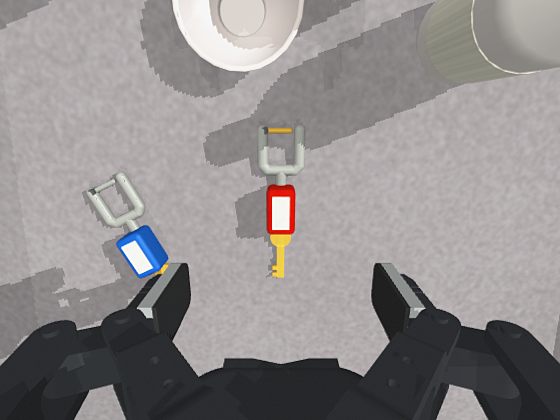

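Wrist view: red fob centred at about (281,211), hook up, gate at (278,130), axis almost vertical. The blue key is well to the left. Next I'll measure the label centroid and the axis.

```bash
python3 - <<'E'
from h import *
np.set_printoptions(precision=4,suppress=True)
o=ctrl.get_obs(); i=cv2.imread('pics/w1.png'); p=ctrl.read_camera('wrist')
hsv=cv2.cvtColor(i,cv2.COLOR_BGR2HSV)
m=((hsv[...,2]>225)&(hsv[...,1]<25)); m[:180]=0;m[245:]=0;m[:,:262]=0;m[:,300:]=0
v,u=np.nonzero(m); c=(u.mean(),v.mean()); print(c,m.sum(),u.min(),u.max(),v.min(),v.max()); F=ray(o,p,c,.026);print('fob',F)
b=((hsv[...,1]>120)&(hsv[...,0]>15)&(hsv[...,0]<32)&(hsv[...,2]>120)); 
for r in [(120,140),(238,285)]:
    mm=b.copy(); mm[:r[0]]=0;mm[r[1]:]=0;mm[:,:250]=0;mm[:,310:]=0
    v,u=np.nonzero(mm); print(r,u.mean(),v.mean(),u.min(),u.max(),v.min(),v.max(),ray(o,p,(u.mean(),v.mean()),.0045))
# arms centerlines and shank
a=ray(o,p,(281.5,180),.0045); print('shank',a)
for uv in [(264.5,150),(299.5,150),(263,128),(298,128)]: print(uv,ray(o,p,uv,.0045))
E
python3 - <<'E'
import cv2
i=cv2.imread('pics/w1.png')
cv2.imwrite('pics/z2.png',cv2.resize(i[115:285,240:325],None,fx=3.5,fy=3.5,interpolation=cv2.INTER_CUBIC))
E
```

```text
(np.float64(280.0109289617486), np.float64(213.29143897996357)) 549 272 288 197 229
fob [ 0.5003 -0.2421  0.026 ]
(120, 140) 279.60330578512395 130.0 268 292 128 132 [ 0.5659 -0.2488  0.0045]
(238, 285) 279.31592039800995 255.39800995024876 270 290 238 276 [ 0.4524 -0.2363  0.0045]
shank [ 0.5237 -0.2459  0.0045]
(264.5, 150) [ 0.5509 -0.2343  0.0045]
(299.5, 150) [ 0.5477 -0.2638  0.0045]
(263, 128) [ 0.5689 -0.2352  0.0045]
(298, 128) [ 0.5658 -0.2641  0.0045]
```

View pics/z2.png

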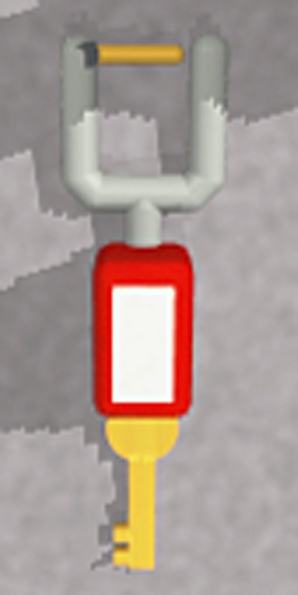

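The key's axis lines up with the tool, and the fob is at about (0.500, -0.242). I'll descend and grip with the TCP at about z = 0.0145.

Request:
drive_tool(commands=[{"hand": 1, "linear": [-0.56, -0.44, 2.4], "rotation": [0, 0, 0]}, {"hand": 1, "linear": [0, 0, 3], "rotation": [0, 0, 0]}, {"hand": 1, "linear": [0, 0, 3], "rotation": [0, 0, 0]}, {"hand": 1, "linear": [0, 0, 2.5], "rotation": [0, 0, 0]}, {"hand": 1, "linear": [0, 0, 1.5], "rotation": [0, 0, 0]}, {"hand": 1, "linear": [0, 0, 0], "rotation": [0, 0, 0]}])

```text
clock: 3.75
position: [0.4971, -0.2374, 0.0138]
tool_rot: [[0.994, -0.106, -0.003], [-0.106, -0.994, 0.002], [-0.003, -0.001, -1.0]]
force: [0.3, -0.9, -0.0]
grip_width: 0.0855
```

```bash
python3 - <<'E'
from h import *
o,p=snap('wrist','w2.png')
print(o['position'],o['force'])
E
```

```text
[ 0.49712101 -0.23736653  0.01376558] [ 0.27460207 -0.91177944 -0.01458142]
```

View pics/w2.png

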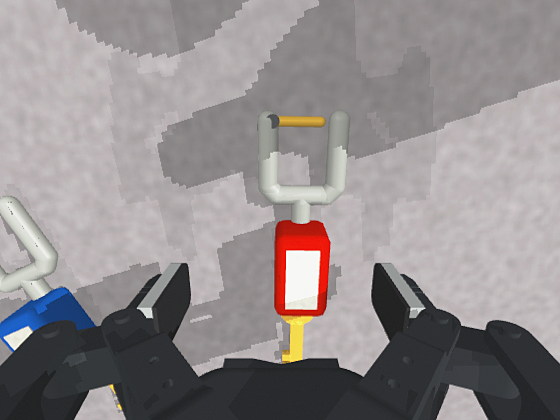

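Fob is at (303,270), right of the jaws' centre line: the arm settled a few mm off. I'll measure again before correcting.

```bash
cat >> h.py <<'E'
def fob(o,p,zt=.026):
    i=p['img'].astype(int); m=((i[...,0]>130)&(i[...,1]<70)&(i[...,2]<70)).astype(np.uint8)
    n,l,s,c=cv2.connectedComponentsWithStats(m); k=1+np.argmax(s[1:,4]); x,y,w,h,a=s[k]
    mm=(l==k).astype(np.uint8); ct,_=cv2.findContours(mm,0,2); hull=cv2.convexHull(ct[0] if len(ct)==1 else max(ct,key=cv2.contourArea))
    f=np.zeros_like(mm); cv2.fillPoly(f,[hull],1)
    w=(f>0)&(i.min(axis=2)>190); v,u=np.nonzero(w); return ray(o,p,(u.mean(),v.mean()),zt),(u.mean(),v.mean())
E
python3 - <<'E'
from h import *
np.set_printoptions(precision=4,suppress=True)
o,p=snap('wrist','w3.png')
print(o['position'],o['tool_rot'])
F,c=fob(o,p); print(F,c)
print(np.array(o['tool_rot']).T@(F-np.array(o['position']))*100)
for uv in [(269,150),(337,150)]: print(ray(o,p,uv,.0045))
for uv in [(301.5,211)]: print(ray(o,p,uv,.0045))
E
```

```text
[ 0.498  -0.2379  0.0149] [[ 0.9943 -0.1065 -0.0013]
 [-0.1065 -0.9943  0.0007]
 [-0.0013 -0.0005 -1.    ]]
[ 0.5038 -0.2473  0.026 ] (np.float64(300.3109559613319), np.float64(279.0810955961332))
[ 0.6828  0.8652 -1.1087]
[ 0.5583 -0.2392  0.0045]
[ 0.5551 -0.2698  0.0045]
[ 0.528  -0.2513  0.0045]
```

```bash
python3 - <<'E'
from h import *
np.set_printoptions(precision=4,suppress=True)
for k in range(4):
    o,p=snap('wrist','w4.png')
    F,c=fob(o,p); print(o['clock'],o['position'],o['qvel'],F,np.array(c), np.arctan2(o['tool_rot'][1][0],o['tool_rot'][0][0]))
o,p=snap('top','t4.png');print(fob(o,p))
E
```

```text
3.85 [ 0.4986 -0.2384  0.0158] [-0.0034 -0.0183 -0.009  -0.0006 -0.0016  0.0018] [ 0.5039 -0.2473  0.026 ] [299.3947 279.37  ] -0.10695370472996077
3.9 [ 0.499  -0.2387  0.0162] [-0.0037 -0.0102 -0.0028 -0.0001 -0.0034  0.0011] [ 0.5038 -0.2473  0.026 ] [298.5991 279.9902] -0.10718034814794435
3.95 [ 0.4992 -0.2389  0.0164] [-0.0035 -0.005  -0.0008 -0.0009 -0.0024  0.001 ] [ 0.5038 -0.2473  0.026 ] [298.2802 279.9391] -0.10735493637457744
4.0 [ 0.4992 -0.239   0.0165] [-0.0036 -0.0002  0.0023 -0.0005 -0.0007 -0.    ] [ 0.5037 -0.2473  0.026 ] [298.0301 280.1432] -0.10743948844588314Traceback (most recent call last):
  File "<stdin>", line 6, in <module>
  File "h.py", line 29, in fob
    n,l,s,c=cv2.connectedComponentsWithStats(m); k=1+np.argmax(s[1:,4]); x,y,w,h,a=s[k]
                                                     ~~~~~~~~~^^^^^^^^^
    return _wrapfunc(a, 'argmax', axis=axis, out=out, **kwds)
    return bound(*args, **kwds)
ValueError: attempt to get argmax of an empty sequence
```

Request:
drive_tool(commands=[{"hand": 1, "linear": [0.25, 0.4, 0.1], "rotation": [0, 0, 0]}, {"hand": 1, "linear": [0.25, 0.35, 0.1], "rotation": [0, 0, 0]}, {"hand": 1, "linear": [0, 0, 0], "rotation": [0, 0, 0]}, {"hand": 1, "linear": [0, 0, 0], "rotation": [0, 0, 0]}, {"hand": 1, "linear": [0, 0, 0], "rotation": [0, 0, 0]}])

```text
clock: 4.6
position: [0.5023, -0.2466, 0.013]
tool_rot: [[0.994, -0.108, -0.0], [-0.108, -0.994, 0.0], [-0.0, -0.0, -1.0]]
force: [-0.2, 0.7, 1.5]
grip_width: 0.0851
```

```bash
python3 - <<'E'
from h import *
np.set_printoptions(precision=4,suppress=True)
o,p=snap('wrist','w5.png')
F,c=fob(o,p); print(o['clock'],o['position'],o['qvel'],F,np.array(c),o['force'])
print(np.array(o['tool_rot']).T@(F-np.array(o['position']))*100)
E
```

```text
4.6 [ 0.5023 -0.2466  0.013 ] [ 0.0006 -0.0023  0.0017 -0.0036 -0.0007  0.0007] [ 0.5039 -0.2473  0.026 ] [281.6212 291.8508] [-0.1933  0.705   1.529 ]
[ 0.1689  0.0497 -1.3005]
```

View pics/w5.png

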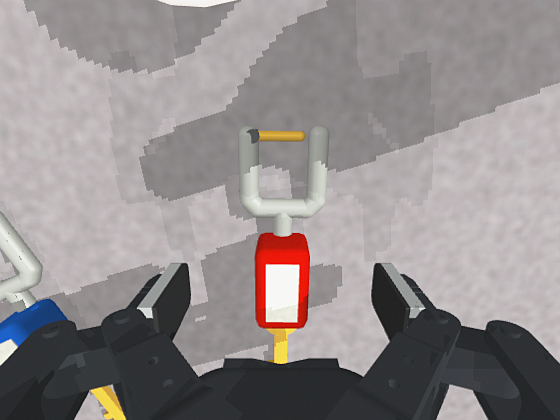

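The fob sits between the pads and is centred. Closing now.

Request:
drive_tool(commands=[{"hand": 0.6, "linear": [0.15, 0, 0], "rotation": [0, 0, 0]}, {"hand": 0, "linear": [0, 0, 0], "rotation": [0, 0, 0]}, {"hand": 0, "linear": [0, 0, 0], "rotation": [0, 0, 0]}, {"hand": 0, "linear": [0, 0, 0], "rotation": [0, 0, 0]}, {"hand": 0, "linear": [0, 0, 0], "rotation": [0, 0, 0]}, {"hand": 0, "linear": [0, 0, 0], "rotation": [0, 0, 0]}, {"hand": 0, "linear": [0, 0, 0], "rotation": [0, 0, 0]}, {"hand": 0, "linear": [0, 0, 0], "rotation": [0, 0, 0]}])

```text
clock: 5.45
position: [0.5041, -0.2469, 0.0133]
tool_rot: [[0.994, -0.107, 0.0], [-0.107, -0.994, -0.0], [0.0, 0.0, -1.0]]
force: [-0.6, 0.5, 4.7]
grip_width: 0.0229
```

```bash
python3 - <<'E'
from h import *
np.set_printoptions(precision=4,suppress=True)
o,p=snap('wrist','w6.png')
F,c=fob(o,p); print(o['clock'],o['position'],o['grip_width'],F,np.array(c),o['force'])
print(np.array(o['tool_rot']).T@(F-np.array(o['position']))*100)
E
```

```text
5.45 [ 0.5041 -0.2469  0.0133] 0.022864460835080213 [ 0.5041 -0.2469  0.026 ] [280.4973 294.8117] [-0.617   0.5347  4.6563]
[ 0.0001  0.0008 -1.2653]
```

View pics/w6.png

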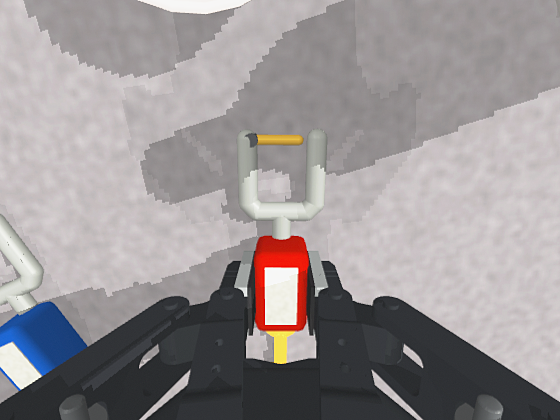

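Gripped: opening 22.9 mm, fob centred under the TCP. Lift, then carry it towards the plate.

Request:
drive_tool(commands=[{"hand": 0, "linear": [0, 0, -1], "rotation": [0, 0, 0]}, {"hand": 0, "linear": [0, 0, -3.5], "rotation": [0, 0, 0]}, {"hand": 0, "linear": [0, 0, -3.5], "rotation": [0, 0, 0]}, {"hand": 0, "linear": [0, -2, -2], "rotation": [0, 0, 0]}, {"hand": 0, "linear": [-0.3, -4.5, 0], "rotation": [0, 0, 0]}, {"hand": 0, "linear": [-0.4, -4.8, 0], "rotation": [0, 0, 0]}, {"hand": 0, "linear": [-0.4, -4.8, 0], "rotation": [0, 0, 0]}, {"hand": 0, "linear": [-0.4, -4.8, 0], "rotation": [0, 0, 0]}, {"hand": 0, "linear": [-0.4, -4.8, 0], "rotation": [0, 0, 0]}, {"hand": 0, "linear": [-0.3, -4.8, 0], "rotation": [0, 0, 0]}, {"hand": 0, "linear": [-0.3, -4.5, 0], "rotation": [0, 0, 0]}, {"hand": 0, "linear": [0, -3.5, 0], "rotation": [0, 0, 0]}])

```text
clock: 6.7
position: [0.5197, 0.1411, 0.1134]
tool_rot: [[0.994, -0.106, -0.0], [-0.106, -0.994, 0.0], [-0.0, 0.0, -1.0]]
force: [1.0, -0.4, -1.0]
grip_width: 0.0228
```

Request:
drive_tool(commands=[{"hand": 0, "linear": [0, 0, 0], "rotation": [0, 0, -0.03]}, {"hand": 0, "linear": [0, 0, 0], "rotation": [0, 0, 0]}, {"hand": 0, "linear": [0, 0, 0], "rotation": [0, 0, 0]}, {"hand": 0, "linear": [0, 0, 0], "rotation": [0, 0, 0]}, {"hand": 0, "linear": [0, 0, 0], "rotation": [0, 0, 0]}, {"hand": 0, "linear": [0, 0, 0], "rotation": [0, 0, 0]}])

```text
clock: 7.3
position: [0.5205, 0.1379, 0.1131]
tool_rot: [[0.997, -0.079, -0.0], [-0.079, -0.997, -0.0], [-0.0, 0.0, -1.0]]
force: [-1.1, -0.4, -1.8]
grip_width: 0.023
```

```bash
python3 - <<'E'
from h import *
np.set_printoptions(precision=4,suppress=True)
o,p=snap('wrist','w7.png')
print(o['clock'],o['position'],o['qvel'],o['force'],o['ft_torque'],o['grip_width'])
print(o['tool_rot'])
for l in ['anchor','bolt_rail','key_red','gate_bar']:
    for d in ctrl.look_for(p,l)[:2]: print(l,np.round(d['box'],1),d['p'])
E
```

```text
7.3 [0.5205 0.1379 0.1131] [ 0.0056  0.0029 -0.0006 -0.0011 -0.0007 -0.0007] [-1.0524 -0.3953 -1.8476] [-0.0176  0.0483  0.0058] 0.02301652550089251
[[ 0.9969 -0.0791 -0.0001]
 [-0.0791 -0.9969 -0.    ]
 [-0.0001  0.0001 -1.    ]]
anchor [195.8   2.2 359.6 252.2] 0.94
bolt_rail [262.9   3.  293.  103.5] 0.88
bolt_rail [237.3 130.8 327.2 363.8] 0.65
key_red [236.1 129.7 328.1 364.8] 0.94
gate_bar [257.  135.  301.9 141.9] 0.75
gate_bar [236.8 127.8 326.1 364.7] 0.42
```

View pics/w7.png

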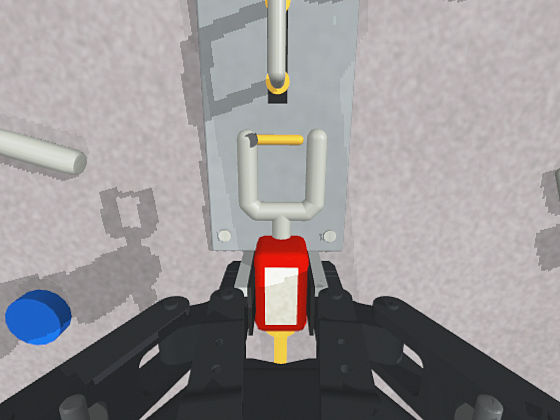

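The key is still aligned in the jaws (arms at 247 and 316 px, gate at (279,140)). The staple's front leg has its collar at about (278,83), nearly straight ahead. I'll measure the plate edges and collar next.

```bash
python3 - <<'E'
from h import *
np.set_printoptions(precision=4,suppress=True)
i=cv2.imread('pics/w7.png')
cv2.imwrite('pics/z3.png',cv2.resize(i[0:150,185:365],None,fx=4,fy=4,interpolation=cv2.INTER_CUBIC))
g=cv2.cvtColor(i,cv2.COLOR_BGR2GRAY)
for v in [10,110,180,240]:
    print(v,g[v,180:225].tolist()); print('   ',g[v,335:370].tolist())
E
```

```text
10 [184, 174, 172, 172, 173, 171, 172, 177, 135, 133, 137, 139, 138, 138, 139, 143, 115, 133, 168, 174, 173, 173, 171, 171, 171, 171, 170, 170, 172, 173, 173, 174, 174, 174, 173, 174, 174, 174, 174, 174, 174, 175, 175, 175, 175]
    [176, 177, 177, 176, 177, 177, 176, 177, 178, 178, 177, 178, 178, 177, 176, 176, 176, 175, 177, 176, 175, 177, 174, 166, 169, 169, 170, 174, 174, 175, 177, 175, 173, 185, 187]
110 [179, 180, 181, 183, 187, 195, 149, 144, 144, 145, 144, 144, 144, 144, 143, 141, 142, 142, 142, 141, 141, 140, 139, 135, 139, 147, 147, 147, 147, 138, 135, 135, 134, 135, 135, 133, 134, 134, 134, 135, 133, 132, 133, 133, 133]
    [175, 175, 175, 175, 174, 173, 185, 186, 184, 185, 185, 184, 184, 185, 186, 182, 183, 179, 177, 176, 175, 173, 178, 183, 185, 189, 189, 188, 186, 184, 182, 182, 184, 184, 184]
180 [177, 178, 179, 176, 177, 177, 175, 177, 178, 180, 183, 184, 185, 184, 184, 183, 181, 182, 183, 182, 185, 141, 135, 138, 141, 143, 145, 114, 144, 185, 186, 185, 184, 184, 183, 184, 185, 184, 186, 186, 186, 186, 186, 187, 175]
    [169, 170, 170, 170, 169, 170, 170, 170, 170, 170, 170, 168, 164, 181, 194, 194, 192, 190, 189, 190, 192, 191, 190, 189, 187, 184, 183, 183, 182, 180, 180, 179, 179, 180, 181]
240 [194, 195, 197, 193, 186, 183, 183, 181, 180, 180, 179, 181, 183, 186, 189, 187, 187, 183, 179, 178, 176, 175, 174, 179, 183, 186, 194, 147, 143, 143, 143, 121, 149, 186, 185, 184, 185, 187, 154, 145, 185, 193, 205, 215, 211]
    [168, 170, 171, 170, 170, 169, 170, 169, 157, 176, 178, 178, 178, 178, 177, 177, 181, 180, 180, 190, 190, 190, 193, 193, 194, 187, 181, 180, 179, 181, 183, 182, 185, 186, 188]
```

View pics/z3.png

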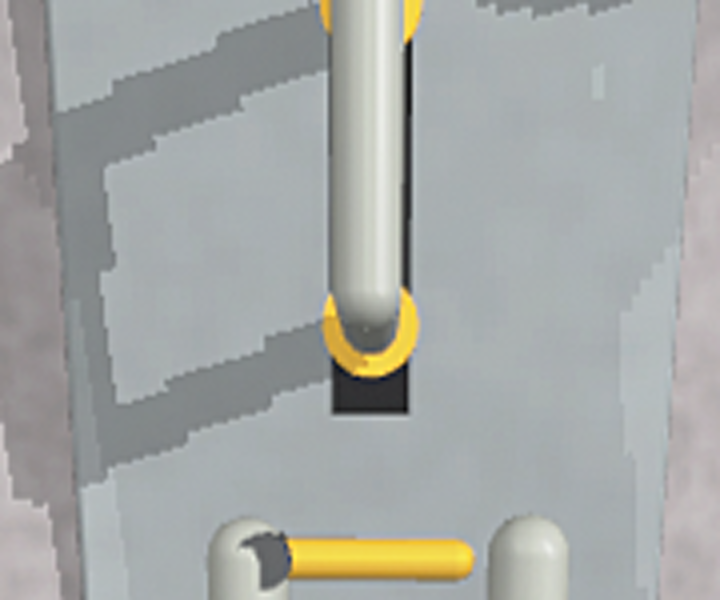

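```bash
python3 - <<'E'
from h import *
np.set_printoptions(precision=4,suppress=True)
p=ctrl.read_camera('wrist'); o=ctrl.get_obs(); print(o['position'])
R=lambda u,v,z: ray(o,p,(u,v),z)
L=[R(196.5,10,.006),R(207.5,180,.006),R(211.5,240,.006)]; Rr=[R(358,10,.006),R(347,180,.006),R(343,240,.006)]
print(L,Rr)
dl=L[0]-L[2]; dr=Rr[0]-Rr[2]
yl,yr=np.arctan2(dl[1],dl[0]),np.arctan2(dr[1],dr[0]); yaw=(yl+yr)/2; print('yaw',yl,yr)
u=np.array([np.cos(yaw),np.sin(yaw)]); n=np.array([-u[1],u[0]])
print('width',n@(L[2]-Rr[2])[:2],'centre n',n@(L[1]+Rr[1])[:2]/2, n@(L[0]+Rr[0])[:2]/2)
f=R(278,248.5,.006)[:2]; print('near edge',f, 'origin x along u', u@f+.135)
for z in (.006,.009): print('collar',u@R(277.75,82.5,z)[:2], n@R(277.75,82.5,z)[:2])
print('slot end',u@R(277.5,103,.006)[:2],n@R(277.5,103,.006)[:2])
print('tcp',u@o['position'][:2],n@o['position'][:2])
tx=np.array(o['tool_rot'])[:,0]; print('tool yaw',np.arctan2(tx[1],tx[0]))
# hook mid in tool coords (key plane z = tcp-.0133+.0045)
zk=o['position'][2]-.0133+.0045
for uv in [(247,165),(316,165),(279.5,140),(282,228),(247,131),(316.5,131)]: print(uv,np.array(o['tool_rot']).T@(R(*uv,zk)-o['position'])*1000)
E
```

```text
[0.5205 0.1386 0.1131]
[array([0.6675, 0.1838, 0.006 ]), array([0.5516, 0.1933, 0.006 ]), array([0.5013, 0.1974, 0.006 ])] [array([0.6591, 0.0753, 0.006 ]), array([0.5431, 0.0846, 0.006 ]), array([0.4928, 0.0887, 0.006 ])]
yaw -0.08160670974146661 -0.08015580142203563
width 0.1089952049746314 centre n 0.18272165311231792 0.18272169424508744
near edge [0.4894 0.143 ] origin x along u 0.6111980853440966
collar 0.6052596165338516 0.1823740282779796
collar 0.6049782254629442 0.18234956054187684
slot end 0.5913670354226782 0.1825497212592875
tcp 0.5076096398394887 0.18020385741318404
tool yaw -0.07782011373504603
(247, 165) [ 53.6117 -15.1412   8.8009]
(316, 165) [53.6112 16.1721  8.8008]
(279.5, 140) [64.7159 -0.3829  8.801 ]
(282, 228) [23.1855  0.7825  8.8004]
(247, 131) [ 68.5896 -14.6731   8.8011]
(316.5, 131) [68.5917 15.8968  8.8011]
```

Plate yaw is -0.081 against the key's -0.078. The leg is at about 0.605 along the plate and n = 0.1825. I'll shift the key about 6 mm left, so the leg runs near y = -3.5 mm, and come down to just above the plate.

Request:
drive_tool(commands=[{"hand": 0, "linear": [0, -0.63, 2], "rotation": [0, 0, 0.003]}, {"hand": 0, "linear": [0, 0, 2.3], "rotation": [0, 0, 0]}, {"hand": 0, "linear": [0, 0, 2], "rotation": [0, 0, 0]}, {"hand": 0, "linear": [0, 0, 1.2], "rotation": [0, 0, 0]}, {"hand": 0, "linear": [0, 0, 0.6], "rotation": [0, 0, 0]}, {"hand": 0, "linear": [0, 0, 0], "rotation": [0, 0, 0]}, {"hand": 0, "linear": [0, 0, 0], "rotation": [0, 0, 0]}, {"hand": 0, "linear": [0, 0, 0], "rotation": [0, 0, 0]}, {"hand": 0, "linear": [0, 0, 0], "rotation": [0, 0, 0]}, {"hand": 0, "linear": [0, 0, 0], "rotation": [0, 0, 0]}])

```text
clock: 8.6
position: [0.5213, 0.145, 0.0327]
tool_rot: [[0.997, -0.081, 0.001], [-0.081, -0.997, 0.0], [0.001, -0.0, -1.0]]
force: [-0.1, -0.5, -1.1]
grip_width: 0.0227
```

```bash
cat >> h.py <<'E'
YAW=-.081; U=np.array([np.cos(YAW),np.sin(YAW)]); N=np.array([-U[1],U[0]])
def st():
    o=ctrl.get_obs(); P=np.array(o['position']); f=np.array(o['force']); tx=np.array(o['tool_rot'])[:,0]
    print('t',round(o['clock'],2),'u %.4f n %.4f z %.4f'%(U@P[:2],N@P[:2],P[2]),'yaw %.4f'%np.arctan2(tx[1],tx[0]),'Fu %.2f Fn %.2f Fz %.2f'%(U@f[:2],N@f[:2],f[2]),'tq',np.round(o['ft_torque'],3),'w %.4f'%o['grip_width'])
    return o
E
python3 - <<'E'
from h import *
for k in range(3): st(); o,p=snap('wrist','w8.png')
E
```

```text
t 8.6 u 0.5079 n 0.1867 z 0.0327 yaw -0.0807 Fu -0.02 Fn -0.55 Fz -1.08 tq [-0.014  0.081 -0.044] w 0.0227
t 8.65 u 0.5078 n 0.1867 z 0.0325 yaw -0.0807 Fu -0.06 Fn -0.59 Fz -1.35 tq [0.013 0.032 0.003] w 0.0228
t 8.7 u 0.5077 n 0.1867 z 0.0324 yaw -0.0807 Fu 0.44 Fn -0.52 Fz -1.26 tq [-0.031  0.023  0.013] w 0.0229
```

View pics/w8.png

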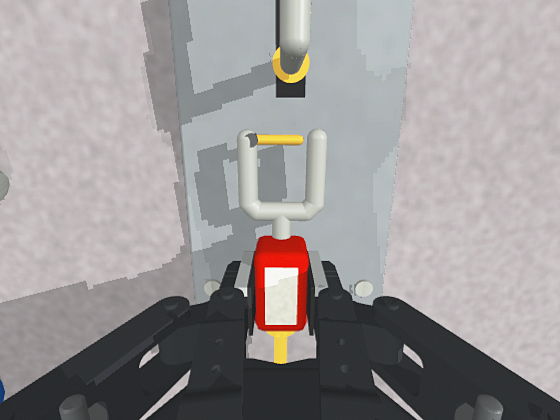

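The leg's collar is at (290,65), slightly right of the hook's centre line (281), as intended. Lowering to just above the plate.

Request:
drive_tool(commands=[{"hand": 0, "linear": [0, 0, 0.5], "rotation": [0, 0, 0]}, {"hand": 0, "linear": [0, 0, 0.4], "rotation": [0, 0, 0]}, {"hand": 0, "linear": [0, 0, 0.2], "rotation": [0, 0, 0]}, {"hand": 0, "linear": [0, 0, 0], "rotation": [0, 0, 0]}, {"hand": 0, "linear": [0, 0, 0], "rotation": [0, 0, 0]}, {"hand": 0, "linear": [0, 0, 0], "rotation": [0, 0, 0]}, {"hand": 0, "linear": [0, 0, 0], "rotation": [0, 0, 0]}])

```text
clock: 9.45
position: [0.5211, 0.145, 0.0212]
tool_rot: [[0.997, -0.081, 0.0], [-0.081, -0.997, 0.0], [0.0, -0.0, -1.0]]
force: [0.6, 0.2, -0.8]
grip_width: 0.023
```

```bash
python3 - <<'E'
from h import *
np.set_printoptions(precision=4,suppress=True)
for k in range(2): st(); o,p=snap('wrist','w9.png')
i=cv2.imread('pics/w9.png')
cv2.imwrite('pics/z9.png',cv2.resize(i[20:240,220:350],None,fx=2.7,fy=2.7,interpolation=cv2.INTER_CUBIC))
h=cv2.cvtColor(i,cv2.COLOR_BGR2HSV); y=((h[...,0]>15)&(h[...,0]<32)&(h[...,1]>120)&(h[...,2]>120)).astype(np.uint8)
n,l,s,c=cv2.connectedComponentsWithStats(y)
for k in range(1,n):
    if s[k,4]>30: print(s[k],c[k])
E
```

```text
t 9.45 u 0.5076 n 0.1866 z 0.0212 yaw -0.0808 Fu 0.62 Fn 0.22 Fz -0.81 tq [-0.006 -0.036  0.004] w 0.0230
t 9.5 u 0.5076 n 0.1867 z 0.0212 yaw -0.0807 Fu 0.02 Fn -0.19 Fz -1.54 tq [0.039 0.023 0.008] w 0.0229
[272  41  39  39 597] [289.6851  64.9966]
[257 135  47  10 450] [279.5067 139.4911]
[267 331  28  33 478] [280.0084 345.0063]
```

View pics/z9.png

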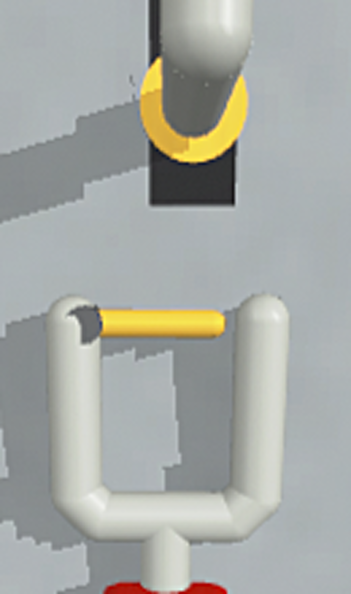

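```bash
python3 - <<'E'
from h import *
np.set_printoptions(precision=1,suppress=True)
o=ctrl.get_obs(); p=ctrl.read_camera('wrist'); R=np.array(o['tool_rot'])
t=lambda uv,z: R.T@(ray(o,p,uv,z)-o['position'])*1000
print('collar c',t((291,60),.007),'L',t((272,60),.007),'R',t((310,60),.007),'front',t((291,79.5),.007))
print('leg front', t((290,70),.007), t((290,70),.009))
zk=.0212-.0133+.0045
print('gate c',t((279.5,139.5),zk+.00),'armL',t((247.5,160),zk),'armR',t((316.5,160),zk))
for c in ['L']:
    b=[d['box'] for d in ctrl.look_for(p,'bolt_rail')[:1]]; print(b)
E
```

```text
collar c [97.9  4.6 14.3] L [97.9 -3.6 14.3] R [97.9 12.7 14.3] front [90.2  4.6 14.3]
leg front [94.   4.2 14.3] [93.7  4.1 12.3]
gate c [64.9 -0.4  8.9] armL [ 55.9 -14.9   8.9] armR [55.9 16.3  8.9]
[[273.8, 0.5, 315.3, 97.2]]
```

The leg is about 98.5 mm ahead of the fob at key y ≈ -3.8 mm, which is what I wanted. Advancing 20 mm, still short of contact.

Request:
drive_tool(commands=[{"hand": 0, "linear": [0.6, 0, 0], "rotation": [0, 0, 0]}, {"hand": 0, "linear": [0.6, 0, 0], "rotation": [0, 0, 0]}, {"hand": 0, "linear": [0.5, 0, 0], "rotation": [0, 0, 0]}, {"hand": 0, "linear": [0.3, 0, 0], "rotation": [0, 0, 0]}, {"hand": 0, "linear": [0, 0, 0], "rotation": [0, 0, 0]}, {"hand": 0, "linear": [0, 0, 0], "rotation": [0, 0, 0]}, {"hand": 0, "linear": [0, 0, 0], "rotation": [0, 0, 0]}, {"hand": 0, "linear": [0, 0, 0], "rotation": [0, 0, 0]}])

```text
clock: 10.45
position: [0.5406, 0.1433, 0.0211]
tool_rot: [[0.997, -0.081, -0.0], [-0.081, -0.997, -0.0], [-0.0, 0.0, -1.0]]
force: [0.3, -0.4, -1.3]
grip_width: 0.0228
```

```bash
python3 - <<'E'
from h import *
for k in range(3): st(); o,p=snap('wrist','w10.png')
i=cv2.imread('pics/w10.png')
cv2.imwrite('pics/z10.png',cv2.resize(i[20:240,220:350],None,fx=2.7,fy=2.7,interpolation=cv2.INTER_CUBIC))
E
```

```text
t 10.45 u 0.5273 n 0.1866 z 0.0211 yaw -0.0807 Fu 0.29 Fn -0.34 Fz -1.32 tq [ 0.023  0.002 -0.026] w 0.0228
t 10.5 u 0.5273 n 0.1866 z 0.0211 yaw -0.0806 Fu 0.99 Fn -0.47 Fz -1.04 tq [-0.014 -0.039  0.003] w 0.0225
t 10.55 u 0.5274 n 0.1866 z 0.0211 yaw -0.0806 Fu -0.32 Fn 0.28 Fz -1.09 tq [ 0.02   0.026 -0.016] w 0.0230
```

View pics/z10.png

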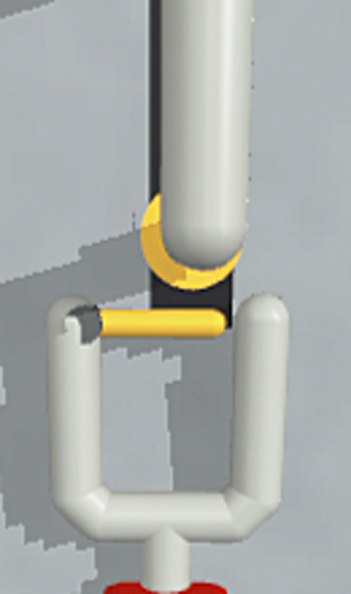

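The staple's leg is just in front of the gate, right of centre and inside the arms. Next I'll feel forward in small steps.

Request:
drive_tool(commands=[{"hand": 0, "linear": [0.2, 0, 0], "rotation": [0, 0, 0]}, {"hand": 0, "linear": [0.2, 0, 0], "rotation": [0, 0, 0]}, {"hand": 0, "linear": [0.2, 0, 0], "rotation": [0, 0, 0]}, {"hand": 0, "linear": [0, 0, 0], "rotation": [0, 0, 0]}, {"hand": 0, "linear": [0, 0, 0], "rotation": [0, 0, 0]}])

```text
clock: 11.1
position: [0.5469, 0.1428, 0.0211]
tool_rot: [[0.997, -0.081, 0.0], [-0.081, -0.997, -0.0], [0.0, 0.0, -1.0]]
force: [-0.6, 0.3, -0.9]
grip_width: 0.023
```

Request:
drive_tool(commands=[{"hand": 0, "linear": [0.2, 0, 0], "rotation": [0, 0, 0]}, {"hand": 0, "linear": [0.2, 0, 0], "rotation": [0, 0, 0]}, {"hand": 0, "linear": [0, 0, 0], "rotation": [0, 0, 0]}, {"hand": 0, "linear": [0, 0, 0], "rotation": [0, 0, 0]}])

```text
clock: 11.5
position: [0.5504, 0.1425, 0.021]
tool_rot: [[0.997, -0.081, -0.001], [-0.081, -0.997, -0.0], [-0.001, 0.0, -1.0]]
force: [-3.0, 0.8, -0.6]
grip_width: 0.0228
```

```bash
python3 - <<'E'
from h import *
for k in range(4): st(); o,p=snap('wrist','w11.png')
i=cv2.imread('pics/w11.png')
cv2.imwrite('pics/z11.png',cv2.resize(i[20:240,220:350],None,fx=2.7,fy=2.7,interpolation=cv2.INTER_CUBIC))
E
```

```text
t 11.5 u 0.5370 n 0.1866 z 0.0210 yaw -0.0807 Fu -3.01 Fn 0.53 Fz -0.60 tq [0.237 0.591 0.022] w 0.0228
t 11.55 u 0.5371 n 0.1866 z 0.0210 yaw -0.0806 Fu -3.62 Fn -0.06 Fz -0.41 tq [0.16  0.509 0.044] w 0.0227
t 11.6 u 0.5370 n 0.1866 z 0.0210 yaw -0.0807 Fu -4.10 Fn 0.31 Fz -1.38 tq [0.178 0.503 0.032] w 0.0230
t 11.65 u 0.5371 n 0.1866 z 0.0210 yaw -0.0807 Fu -3.55 Fn 0.79 Fz -0.78 tq [ 0.183  0.537 -0.02 ] w 0.0234
```

View pics/z11.png

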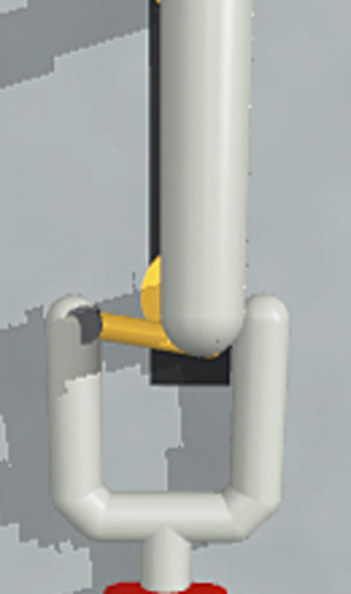

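In contact: about 3.5 N and the gate is starting to swing in. Continuing gently.

Request:
drive_tool(commands=[{"hand": 0, "linear": [0.2, 0, 0], "rotation": [0, 0, 0]}, {"hand": 0, "linear": [0.2, 0, 0], "rotation": [0, 0, 0]}, {"hand": 0, "linear": [0, 0, 0], "rotation": [0, 0, 0]}])

```text
clock: 12.0
position: [0.5547, 0.142, 0.0209]
tool_rot: [[0.997, -0.081, -0.001], [-0.081, -0.997, -0.0], [-0.001, 0.0, -1.0]]
force: [-4.1, 0.6, -1.9]
grip_width: 0.0226
```

Request:
drive_tool(commands=[{"hand": 0, "linear": [0.2, 0, 0], "rotation": [0, 0, 0]}, {"hand": 0, "linear": [0.2, 0, 0], "rotation": [0, 0, 0]}, {"hand": 0, "linear": [0, 0, 0], "rotation": [0, 0, 0]}])

```text
clock: 12.3
position: [0.5585, 0.1419, 0.0208]
tool_rot: [[0.997, -0.081, -0.001], [-0.081, -0.997, -0.0], [-0.001, 0.0, -1.0]]
force: [-4.6, 2.5, -2.3]
grip_width: 0.0229
```

Request:
drive_tool(commands=[{"hand": 0, "linear": [0.2, 0, 0], "rotation": [0, 0, 0]}, {"hand": 0, "linear": [0.2, 0, 0], "rotation": [0, 0, 0]}, {"hand": 0, "linear": [0, 0, 0], "rotation": [0, 0, 0]}])

```text
clock: 12.6
position: [0.5626, 0.1417, 0.0209]
tool_rot: [[0.997, -0.081, -0.001], [-0.081, -0.997, 0.0], [-0.001, -0.0, -1.0]]
force: [-3.9, 3.6, -2.6]
grip_width: 0.0234
```

```bash
python3 - <<'E'
from h import *
for k in range(4): st(); o,p=snap('wrist','w12.png')
i=cv2.imread('pics/w12.png')
cv2.imwrite('pics/z12.png',cv2.resize(i[20:240,220:350],None,fx=2.7,fy=2.7,interpolation=cv2.INTER_CUBIC))
E
```

```text
t 12.6 u 0.5493 n 0.1868 z 0.0209 yaw -0.0807 Fu -4.20 Fn 3.29 Fz -2.62 tq [0.412 0.852 0.082] w 0.0234
t 12.65 u 0.5493 n 0.1868 z 0.0209 yaw -0.0807 Fu -4.65 Fn 2.96 Fz -2.90 tq [0.481 0.758 0.098] w 0.0229
t 12.7 u 0.5493 n 0.1869 z 0.0209 yaw -0.0806 Fu -4.70 Fn 2.21 Fz -2.35 tq [0.429 0.831 0.135] w 0.0229
t 12.75 u 0.5493 n 0.1869 z 0.0209 yaw -0.0805 Fu -5.02 Fn 2.46 Fz -2.55 tq [0.474 0.833 0.122] w 0.0226
```

View pics/z12.png

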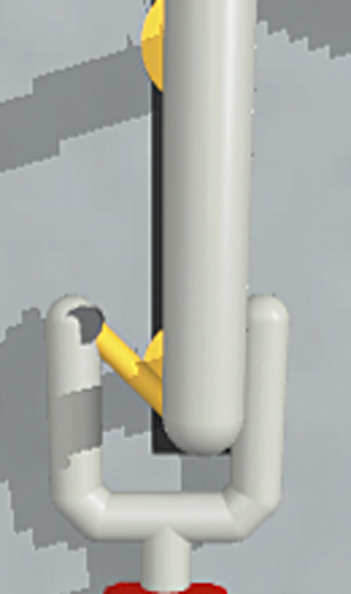

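The gate is about 0.75 rad open and the leg is between the arms at 5 N. Continuing.

Request:
drive_tool(commands=[{"hand": 0, "linear": [0.2, 0, 0], "rotation": [0, 0, 0]}, {"hand": 0, "linear": [0.2, 0, 0], "rotation": [0, 0, 0]}, {"hand": 0, "linear": [0, 0, 0], "rotation": [0, 0, 0]}])

```text
clock: 13.1
position: [0.5669, 0.1416, 0.021]
tool_rot: [[0.997, -0.08, 0.0], [-0.08, -0.997, 0.0], [0.0, -0.0, -1.0]]
force: [-4.1, 3.1, -4.1]
grip_width: 0.0226
```

Request:
drive_tool(commands=[{"hand": 0, "linear": [0.2, 0, 0], "rotation": [0, 0, 0]}, {"hand": 0, "linear": [0.2, 0, 0], "rotation": [0, 0, 0]}, {"hand": 0, "linear": [0, 0, 0], "rotation": [0, 0, 0]}])

```text
clock: 13.4
position: [0.5721, 0.1416, 0.0213]
tool_rot: [[0.997, -0.08, 0.003], [-0.08, -0.997, 0.001], [0.002, -0.001, -1.0]]
force: [-0.8, 5.3, -3.2]
grip_width: 0.0229
```

```bash
python3 - <<'E'
from h import *
for k in range(4): st(); o,p=snap('wrist','w13.png')
i=cv2.imread('pics/w13.png')
cv2.imwrite('pics/z13.png',cv2.resize(i[20:240,220:350],None,fx=2.7,fy=2.7,interpolation=cv2.INTER_CUBIC))
E
```

```text
t 13.4 u 0.5587 n 0.1874 z 0.0213 yaw -0.0805 Fu -1.21 Fn 5.20 Fz -3.20 tq [0.983 0.198 0.251] w 0.0229
t 13.45 u 0.5589 n 0.1875 z 0.0214 yaw -0.0804 Fu -0.44 Fn 5.20 Fz -3.99 tq [0.97  0.164 0.199] w 0.0228
t 13.5 u 0.5590 n 0.1875 z 0.0214 yaw -0.0804 Fu -0.19 Fn 6.83 Fz -3.19 tq [1.01  0.097 0.264] w 0.0229
t 13.55 u 0.5591 n 0.1876 z 0.0215 yaw -0.0804 Fu -0.05 Fn 5.49 Fz -4.24 tq [1.021 0.047 0.356] w 0.0230
```

View pics/z13.png

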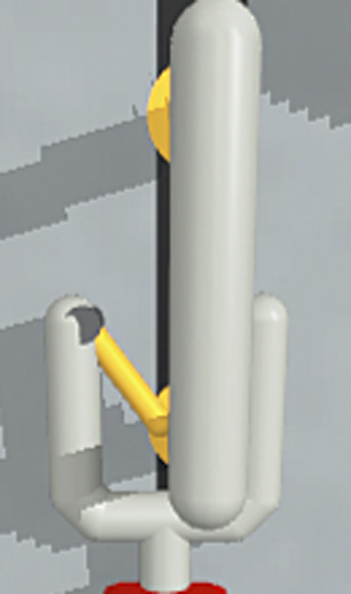

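The gate tip is now on the leg's flank: axial force near 0, sideways about 5.5 N. A little further should let it past.

Request:
drive_tool(commands=[{"hand": 0, "linear": [0.15, 0, 0], "rotation": [0, 0, 0]}, {"hand": 0, "linear": [0, 0, 0], "rotation": [0, 0, 0]}, {"hand": 0, "linear": [0, 0, 0], "rotation": [0, 0, 0]}])

```text
clock: 13.9
position: [0.5735, 0.1408, 0.0215]
tool_rot: [[0.997, -0.081, 0.002], [-0.081, -0.997, 0.0], [0.002, -0.0, -1.0]]
force: [0.1, 0.9, -1.0]
grip_width: 0.023
```

```bash
python3 - <<'E'
from h import *
for k in range(4): st(); o,p=snap('wrist','w14.png')
i=cv2.imread('pics/w14.png')
cv2.imwrite('pics/z14.png',cv2.resize(i[20:240,220:350],None,fx=2.7,fy=2.7,interpolation=cv2.INTER_CUBIC))
E
```

```text
t 13.9 u 0.5602 n 0.1867 z 0.0215 yaw -0.0806 Fu 0.02 Fn 0.94 Fz -1.01 tq [-0.017  0.019 -0.001] w 0.0230
t 13.95 u 0.5599 n 0.1866 z 0.0215 yaw -0.0808 Fu -0.61 Fn 0.49 Fz -1.94 tq [-0.021  0.004  0.002] w 0.0228
t 14.0 u 0.5597 n 0.1865 z 0.0214 yaw -0.0809 Fu 0.11 Fn -0.08 Fz -1.49 tq [-0.077 -0.001 -0.047] w 0.0230
t 14.05 u 0.5595 n 0.1865 z 0.0213 yaw -0.0810 Fu 0.39 Fn -0.81 Fz -1.15 tq [-0.026  0.022 -0.034] w 0.0230
```

View pics/z14.png

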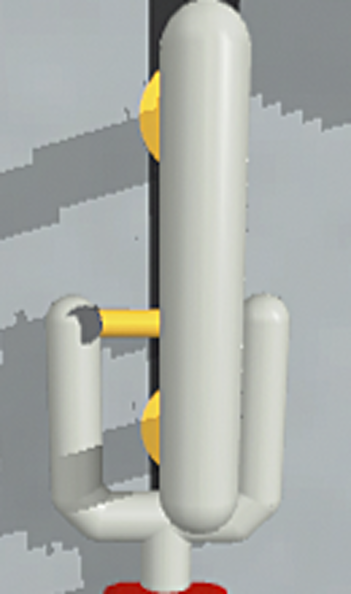

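The gate has snapped shut behind the leg, and the forces have dropped to zero. Now draw back gently.

Request:
drive_tool(commands=[{"hand": 0, "linear": [-0.3, 0, 0], "rotation": [0, 0, 0]}, {"hand": 0, "linear": [-0.3, 0, 0], "rotation": [0, 0, 0]}, {"hand": 0, "linear": [-0.2, 0, 0], "rotation": [0, 0, 0]}, {"hand": 0, "linear": [0, 0, 0], "rotation": [0, 0, 0]}, {"hand": 0, "linear": [0, 0, 0], "rotation": [0, 0, 0]}, {"hand": 0, "linear": [0, 0, 0], "rotation": [0, 0, 0]}])

```text
clock: 14.7
position: [0.5645, 0.1415, 0.0212]
tool_rot: [[0.997, -0.081, 0.0], [-0.081, -0.997, 0.0], [0.0, -0.0, -1.0]]
force: [0.4, 0.6, -1.1]
grip_width: 0.023
```

```bash
python3 - <<'E'
from h import *
for k in range(4): st(); o,p=snap('wrist','w15.png')
E
```

```text
t 14.7 u 0.5512 n 0.1867 z 0.0212 yaw -0.0806 Fu 0.38 Fn 0.64 Fz -1.14 tq [ 0.062  0.01  -0.011] w 0.0230
t 14.75 u 0.5511 n 0.1867 z 0.0211 yaw -0.0807 Fu 0.30 Fn 0.06 Fz -0.73 tq [-0.038 -0.003  0.036] w 0.0231
t 14.8 u 0.5512 n 0.1866 z 0.0211 yaw -0.0808 Fu 0.10 Fn 0.07 Fz -2.03 tq [ 0.028 -0.012  0.003] w 0.0227
t 14.85 u 0.5511 n 0.1867 z 0.0211 yaw -0.0807 Fu -0.26 Fn -0.97 Fz -1.80 tq [-0.005 -0.025  0.056] w 0.0228
```

Request:
drive_tool(commands=[{"hand": 0, "linear": [-0.1, 0, 0], "rotation": [0, 0, 0]}, {"hand": 0, "linear": [0, 0, 0], "rotation": [0, 0, 0]}, {"hand": 0, "linear": [0, 0, 0], "rotation": [0, 0, 0]}])

```text
clock: 15.2
position: [0.5633, 0.1415, 0.0211]
tool_rot: [[0.997, -0.081, -0.0], [-0.081, -0.997, -0.0], [-0.0, 0.0, -1.0]]
force: [0.4, 0.2, -2.1]
grip_width: 0.0231
```

Request:
drive_tool(commands=[{"hand": 0, "linear": [-0.1, 0, 0], "rotation": [0, 0, 0]}, {"hand": 0, "linear": [0, 0, 0], "rotation": [0, 0, 0]}, {"hand": 0, "linear": [0, 0, 0], "rotation": [0, 0, 0]}])

```text
clock: 15.5
position: [0.5623, 0.1416, 0.0211]
tool_rot: [[0.997, -0.081, 0.0], [-0.081, -0.997, -0.0], [0.0, 0.0, -1.0]]
force: [-0.7, 1.0, -1.4]
grip_width: 0.023
```

```bash
python3 - <<'E'
from h import *
for k in range(4): st(); o,p=snap('wrist','w16.png')
E
```

```text
t 15.5 u 0.5490 n 0.1866 z 0.0211 yaw -0.0807 Fu -0.80 Fn 0.94 Fz -1.43 tq [-0.018  0.005  0.038] w 0.0230
t 15.55 u 0.5490 n 0.1866 z 0.0211 yaw -0.0807 Fu -0.26 Fn 1.10 Fz -0.84 tq [-0.053 -0.012  0.027] w 0.0224
t 15.6 u 0.5491 n 0.1866 z 0.0211 yaw -0.0807 Fu 0.16 Fn 0.41 Fz -1.60 tq [ 0.014  0.03  -0.024] w 0.0228
t 15.65 u 0.5491 n 0.1867 z 0.0211 yaw -0.0807 Fu 0.05 Fn -0.69 Fz -1.96 tq [-0.005  0.023 -0.019] w 0.0229
```

Request:
drive_tool(commands=[{"hand": 0, "linear": [-0.06, 0, 0], "rotation": [0, 0, 0]}, {"hand": 0, "linear": [0, 0, 0], "rotation": [0, 0, 0]}, {"hand": 0, "linear": [0, 0, 0], "rotation": [0, 0, 0]}])

```text
clock: 16.0
position: [0.5617, 0.1416, 0.0211]
tool_rot: [[0.997, -0.081, 0.0], [-0.081, -0.997, -0.0], [0.0, 0.0, -1.0]]
force: [-0.2, 0.6, -1.1]
grip_width: 0.0229
```

```bash
python3 -c "
from h import *
st()"
```

```text
t 16.0 u 0.5484 n 0.1866 z 0.0211 yaw -0.0807 Fu -0.29 Fn 0.54 Fz -1.14 tq [-0.033  0.049  0.032] w 0.0229
```

Request:
drive_tool(commands=[{"hand": 0, "linear": [-0.06, 0, 0], "rotation": [0, 0, 0]}, {"hand": 0, "linear": [0, 0, 0], "rotation": [0, 0, 0]}, {"hand": 0, "linear": [0, 0, 0], "rotation": [0, 0, 0]}])

```text
clock: 16.3
position: [0.5615, 0.1417, 0.0212]
tool_rot: [[0.997, -0.081, 0.001], [-0.081, -0.997, 0.0], [0.001, -0.0, -1.0]]
force: [2.2, -1.3, -1.2]
grip_width: 0.0226
```

```bash
python3 -c "
from h import *
st()"
```

```text
t 16.3 u 0.5481 n 0.1867 z 0.0212 yaw -0.0807 Fu 2.33 Fn -1.10 Fz -1.20 tq [-0.007 -0.237  0.032] w 0.0226
```

Request:
drive_tool(commands=[{"hand": 0, "linear": [-0.04, 0, 0], "rotation": [0, 0, 0]}, {"hand": 0, "linear": [0, 0, 0], "rotation": [0, 0, 0]}, {"hand": 0, "linear": [0, 0, 0], "rotation": [0, 0, 0]}])

```text
clock: 16.6
position: [0.5612, 0.1418, 0.0212]
tool_rot: [[0.997, -0.081, 0.001], [-0.081, -0.997, 0.0], [0.001, -0.0, -1.0]]
force: [3.7, -0.8, -2.2]
grip_width: 0.023
```

```bash
python3 -c "
from h import *
for k in range(3): st();snap('wrist','w17.png')"
```

```text
t 16.6 u 0.5479 n 0.1867 z 0.0212 yaw -0.0807 Fu 3.71 Fn -0.46 Fz -2.19 tq [-0.096 -0.519  0.025] w 0.0230
t 16.65 u 0.5479 n 0.1867 z 0.0212 yaw -0.0808 Fu 3.68 Fn -1.49 Fz -2.64 tq [-0.085 -0.582 -0.022] w 0.0229
t 16.7 u 0.5479 n 0.1867 z 0.0212 yaw -0.0807 Fu 3.98 Fn 0.07 Fz -2.94 tq [-0.089 -0.587  0.   ] w 0.0227
```

Request:
drive_tool(commands=[{"hand": 0, "linear": [-0.03, 0, 0], "rotation": [0, 0, 0]}, {"hand": 0, "linear": [0, 0, 0], "rotation": [0, 0, 0]}, {"hand": 0, "linear": [0, 0, 0], "rotation": [0, 0, 0]}, {"hand": 0, "linear": [0, 0, 0], "rotation": [0, 0, 0]}])

```text
clock: 17.15
position: [0.5611, 0.1418, 0.0213]
tool_rot: [[0.997, -0.081, 0.001], [-0.081, -0.997, 0.0], [0.001, -0.0, -1.0]]
force: [4.2, -1.6, -3.8]
grip_width: 0.0226
```

```bash
python3 -c "
from h import *
for k in range(3): st();snap('wrist','w18.png')"
```

```text
t 17.15 u 0.5478 n 0.1867 z 0.0213 yaw -0.0807 Fu 4.27 Fn -1.26 Fz -3.82 tq [-0.186 -0.74  -0.004] w 0.0226
t 17.2 u 0.5478 n 0.1867 z 0.0213 yaw -0.0807 Fu 4.79 Fn -1.23 Fz -3.35 tq [-0.183 -0.696  0.002] w 0.0230
t 17.25 u 0.5478 n 0.1867 z 0.0213 yaw -0.0806 Fu 5.57 Fn -0.48 Fz -2.40 tq [-0.144 -0.706 -0.046] w 0.0232
```

View pics/w18.png

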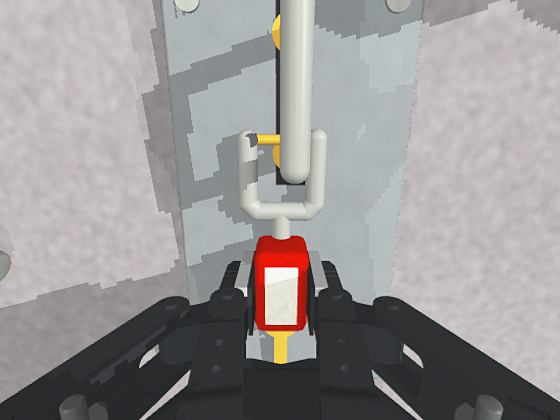

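Caught: gate shut with about 5 N on the leg, held for over 0.4 s. Now slacken 6 mm forward and lower onto the plate.

Request:
drive_tool(commands=[{"hand": 0, "linear": [0.2, 0, 0], "rotation": [0, 0, 0]}, {"hand": 0, "linear": [0.4, 0, 0], "rotation": [0, 0, 0]}, {"hand": 0, "linear": [0.1, 0, 0], "rotation": [0, 0, 0]}, {"hand": 0, "linear": [0, 0, 0.1], "rotation": [0, 0, 0]}, {"hand": 0, "linear": [0, 0, 0.05], "rotation": [0, 0, 0]}, {"hand": 0, "linear": [0, 0, 0], "rotation": [0, 0, 0]}, {"hand": 0, "linear": [0, 0, 0], "rotation": [0, 0, 0]}, {"hand": 0, "linear": [0, 0, 0], "rotation": [0, 0, 0]}])

```text
clock: 18.1
position: [0.5673, 0.1412, 0.0196]
tool_rot: [[0.997, -0.081, -0.0], [-0.081, -0.997, -0.0], [-0.0, 0.0, -1.0]]
force: [0.4, -0.1, -1.1]
grip_width: 0.0229
```

```bash
python3 -c "
from h import *
for k in range(3): st();snap('wrist','w19.png')"
```

```text
t 18.1 u 0.5540 n 0.1866 z 0.0196 yaw -0.0807 Fu 0.38 Fn -0.05 Fz -1.13 tq [ 0.017  0.011 -0.005] w 0.0229
t 18.15 u 0.5541 n 0.1866 z 0.0196 yaw -0.0808 Fu 0.42 Fn -0.82 Fz -1.55 tq [-0.029  0.027  0.018] w 0.0228
t 18.2 u 0.5541 n 0.1866 z 0.0196 yaw -0.0807 Fu 0.03 Fn -0.33 Fz -0.67 tq [0.008 0.018 0.058] w 0.0232
```

Request:
drive_tool(commands=[{"hand": 0, "linear": [0, 0, 0.05], "rotation": [0, 0, 0]}, {"hand": 0, "linear": [0, 0, 0], "rotation": [0, 0, 0]}, {"hand": 0, "linear": [0, 0, 0], "rotation": [0, 0, 0]}])

```text
clock: 18.55
position: [0.5675, 0.1412, 0.0194]
tool_rot: [[0.997, -0.081, 0.0], [-0.081, -0.997, 0.0], [0.0, -0.0, -1.0]]
force: [-1.2, 0.4, 2.9]
grip_width: 0.023
```

```bash
python3 -c "
from h import *
for k in range(2): st();snap('wrist','w20.png')"
```

```text
t 18.55 u 0.5542 n 0.1867 z 0.0194 yaw -0.0807 Fu -1.21 Fn 0.30 Fz 2.93 tq [-0.09   0.222 -0.018] w 0.0230
t 18.6 u 0.5542 n 0.1867 z 0.0194 yaw -0.0807 Fu -2.01 Fn -0.00 Fz 2.74 tq [-0.07   0.202  0.051] w 0.0230
```

The key touches the plate (vertical force rose by about 4 N). Opening.

Request:
drive_tool(commands=[{"hand": 0.35, "linear": [0, 0, 0], "rotation": [0, 0, 0]}, {"hand": 0.5, "linear": [0, 0, 0], "rotation": [0, 0, 0]}, {"hand": 0.7, "linear": [0, 0, 0], "rotation": [0, 0, 0]}, {"hand": 0.7, "linear": [0, 0, 0], "rotation": [0, 0, 0]}, {"hand": 0.7, "linear": [0, 0, 0], "rotation": [0, 0, 0]}, {"hand": 0.7, "linear": [0, 0, 0], "rotation": [0, 0, 0]}])

```text
clock: 19.25
position: [0.5674, 0.1412, 0.0191]
tool_rot: [[0.997, -0.081, 0.0], [-0.081, -0.997, -0.0], [0.0, 0.0, -1.0]]
force: [-0.1, -0.1, -0.2]
grip_width: 0.0598
```

```bash
python3 -c "
from h import *
st();snap('wrist','w21.png')"
```

```text
t 19.25 u 0.5542 n 0.1866 z 0.0191 yaw -0.0807 Fu -0.13 Fn -0.10 Fz -0.17 tq [0.027 0.019 0.007] w 0.0598
```

View pics/w21.png

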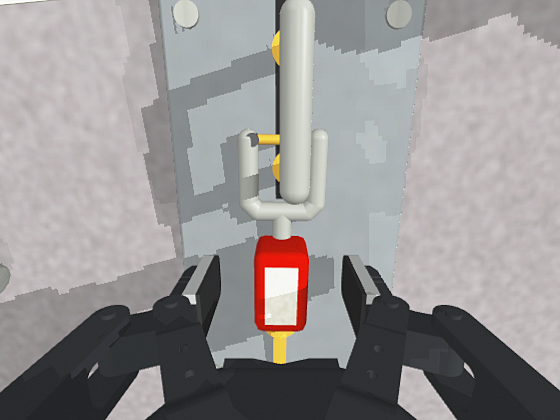

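The key is lying still and free of the fingers, with the gate shut. Withdrawing straight up.

Request:
drive_tool(commands=[{"hand": 0.7, "linear": [0, 0, -1], "rotation": [0, 0, 0]}, {"hand": 0.7, "linear": [0, 0, -2], "rotation": [0, 0, 0]}, {"hand": 0.7, "linear": [0, 0, -3], "rotation": [0, 0, 0]}, {"hand": 0.7, "linear": [0, 0, -3], "rotation": [0, 0, 0]}, {"hand": 0.7, "linear": [0, 0, -2], "rotation": [0, 0, 0]}, {"hand": 0.7, "linear": [0, 0, 0], "rotation": [0, 0, 0]}, {"hand": 0.7, "linear": [0, 0, 0], "rotation": [0, 0, 0]}, {"hand": 0.7, "linear": [0, 0, 0], "rotation": [0, 0, 0]}, {"hand": 0.7, "linear": [0, 0, 0], "rotation": [0, 0, 0]}])

```text
clock: 20.2
position: [0.5667, 0.141, 0.128]
tool_rot: [[0.997, -0.081, -0.002], [-0.081, -0.997, -0.0], [-0.002, 0.001, -1.0]]
force: [-0.3, 0.7, -0.1]
grip_width: 0.06
```

```bash
python3 -c "
from h import *
st();o,p=snap('wrist','w22.png');F,c=fob(o,p,.032);print(F,U@F[:2],N@F[:2])
i=p['img'][:,:,::-1]
cv2.imwrite('pics/z22.png',cv2.resize(i[60:330,200:380],None,fx=2.2,fy=2.2,interpolation=cv2.INTER_CUBIC))"
```

```text
t 20.2 u 0.5534 n 0.1864 z 0.1280 yaw -0.0807 Fu -0.33 Fn 0.63 Fz -0.11 tq [ 0.012 -0.014  0.035] w 0.0600
[0.56704703 0.14099515 0.032     ] 0.5537797226232927 0.18641346911216639
```

View pics/z22.png

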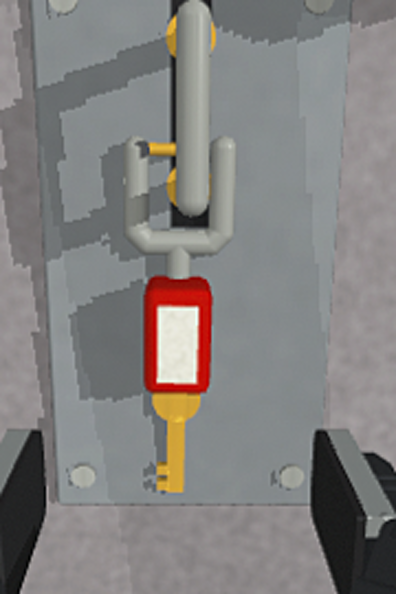

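The key lies flat on the plate with its hook round the front leg and the gate shut. The arm is clear, so I'll hand in.

```bash
python3 -c "
from h import *
print(ctrl.job_done()); st()"
```

```text
the job is handed in; nothing more can be done
None
the job is handed in; nothing more can be done
```

The red key is clipped back on the staple's front leg, lying flat on the plate, and released. I handed the job in at about 20 s of the 67 s allowed; no verdict was reported.

- **Clipping:** I pushed the hook on in 2 mm steps with the leg at about y = -4 mm. The most I read was about 7 N, mostly sideways from the gate. The gate then snapped shut, and the forces dropped to zero.
- **Tug:** I drew back until the leg bore on the shut gate, building up to about 5 N (readings from 4.3 to 5.6 N, roughly ±0.7 N of noise). It held above 2 N for well over 0.4 s.
- **Release:** I slackened about 6 mm, lowered until I felt the plate, opened the fingers, and rose straight up.
- **Last checks:** The final wrist picture shows the gate shut, the hook round the leg and the fingers clear. The fob is about 57 mm behind the leg's nominal axis and 4 mm to one side, both inside the limits. The force reading was close to zero.
- **Not checked or in disagreement:** My first fob measurement was about 5 mm off because the arm was still settling, so I measured again before gripping. I didn't re-measure the blue key or the other items at the end. Nothing in the forces or pictures showed the arm touching them.

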